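# Press the bench dog home in its stop

## Robot

A 6-joint arm with a two-finger parallel gripper is mounted at the origin on a cart in front of the work surface, level with it; the furniture and walls round the work are solid. World frame = base frame: x ahead of the robot, y to its left, z up, the work surface at z = 0. Lengths are in m, angles in rad, forces in N, time in s.
With the tool pointing down it reaches from about 0.275 to 0.975 m from the base axis. Payload 8.4 kg.
Tool frame: the origin (TCP) lies between the finger pads; the fingertips stand 19 mm ahead of it and the grasp point (between the pads) is the TCP; z points along the fingers, y is the line along which they close (so a half turn about z gives the same grasp; the last joint's range is limited). The gripper opens to 92 mm and grips with 3 to 60 N. Pads are 20 mm wide; open, the fingers measure 128 mm over their backs; the gripper's body (75 mm by 189 mm) begins 69 mm behind the grasp point.
Start: joints at [-1.296, 0.353, 1.633, -0, 1.155, -0.002], TCP at [0.171, -0.601, 0.234] pointing down, gripper open.
Joint ranges: [-2.63, 2.63], [-0.92, 2.1], [0.06, 2.66], [-1.3, 4.44], [0, 2.69], [-3.02, 3.02]. Speed limits (rad/s): [2.22, 2.22, 2.79, 3.14, 3.14, 3.14].

## Interface

Orientations are given as a rotation vector (axis times angle).
In Python, from bench import r gives the robot as it stands. The module is installed in compiled form; this text tells all that it offers.
- The arm moves only by the tool drive_tool, never from a script. Its argument "motion" is a list that holds one entry, the list of rows, each a list of 4 numbers: the shift along the tool's x, y, z in units of 25 mm (1.0 is 25 mm), then the turn about the tool's z in units of 90 degrees (1.0 is 90 degrees). A call has exactly 8 rows; each row shifts and turns the commanded pose from where the row before left it, along the tool's axes as they then stand; what a row does not reach is not made up. A row lasts 1/10 s, in which the tool goes at most 50 mm and 8.59 degrees, less where a joint would pass 70% of its speed; a pose out of reach is approached as far as the arm can. A call with a number of a shift or a turn outside -1 to 1 is refused whole. A call with a gripper value outside its range is refused whole. "jaw" is the gripper command: -1 is shut, 1 is fully open, values between are in proportion, set as the call begins (left out, the last holds). The fingers move at their own pace and stop on an object; the grip force is fixed at half the most. Time passes only in rows, so rows that do not move let the fingers close, or fill a call up. It gives the time, the measured TCP pose, the force, the opening and the grip force at its end, in the units of the state.
- r.state(): the state, without advancing time (a new reading comes with each control period).
- r.capture(name): name is "scene" or "side" or "wrist"; returns a dict with "frame" (480x640x3 uint8, red, green, blue), "fx", "fy", "cx", "cy" (pixels), "R" (3x3) and "t" (3): a world point X has camera coordinates R X + t. Camera axes: x right, y down, z forward; pixel columns grow to the right and rows downward; lengths in m; the calibration is good to about 2 mm. The wrist camera is an equidistant fisheye: a pixel r from the principal point sees the ray r / f radians off the axis. A picture is of the moment at which its call begins. There is no depth.
- r.hand_in(): hands the job in; it is judged then, once.
Trained networks look in a picture, given as the dict that the camera call returned (one of the last four; its "shot" number tells which), for a name from the list of things; names that differ only in an ending like _2 or _b are one class to them, and where a whole thing is asked for, a point or a joint stands for the part that bears it (a point fixed in the world has none). Each returns a list of dicts, best first, with "confidence" (0 to 1); they miss things now and then, are a little off and sometimes report something else, mostly with a low value. They report only what shows in the picture. A call takes as long as a camera call.
- r.trace(target, picture): "mask" (480x640 bool, what is visible of it) and "at" ([row, column] in pixels, amid what is visible of it).
The state is a dict: "time_s": time; "joints": joint angles; "qd": joint speeds; "joint_efforts": joint torques, N m; "tcp_pos": TCP position; "orientation": TCP orientation; "ft_force": force on the tool from outside, world axes, zero at the start; "torque": the same for the moment, N m; "gripper_width": finger opening in m; "gripper_force": force on a finger pad.
Only numpy, scipy, OpenCV 4.12 (cv2) and the standard library are available. Lean on these libraries where they do the work, as an engineer would, in place of code of your own. Each camera call takes 0.05 s, during which the arm holds its last target. There are 200 camera calls.

## Task

Pick up the loose light-wood bench dog that stands on the table and fit it, shank down, into the hole of the bench stop that is still empty. The block with the sharp-edged hole was glued on by hand, so feel for the hole under light contact, then press the dog straight in until its head sits fully home on the block. Never lean on the stop hard (40 N is too much), and leave the tape measure and the chisel where they are.

Things in the scene. Friction and masses are not known exactly. Their poses are not given: they have to be found in the camera images.
- bench_dog: Loose bench dog of light wood, about 100 g, standing upright on the table: round shank 18 mm in diameter, 41 mm long, below a round flat-topped head 28 mm in diameter, 21 mm high (62 mm in all). Origin: centre of the shank's foot; z points up through the head. It is round: yaw does not matter.
- stop_a: Empty bench stop, fixed: plywood foot 100 x 100 x 12 mm, a screw in each corner; glued on it a wooden block 62 x 62 x 48 mm, flat top 60 mm above the table. Origin: centre of the foot's underside; z up. The block's upright round hole, 19.5 mm in diameter, sharp-edged, was placed by hand: its axis lies up to 5 mm off this origin in the foot's x and also in its y, differently every time.
- stop_b: The other bench stop, same size, fixed; a dark bench dog is already seated in it (its head stands 21 mm above the block). Leave it. Origin: centre of the foot's underside. The two stops may stand either way round, left or right.
- stop_a_top (a point): Point on the level of the empty stop's block top, straight above stop_a's origin (not the hole's true centre). Inside the hole, 18 mm below the top, sits a tight cork packing: it yields to a steady push of about 7 N, goes down with the shank and stays. Fully home, the head's shoulder rests on the block top, foot 41 to 43 mm deep; a dog merely let go stays about 23 mm proud.
- tape_measure: Yellow and black tape measure standing on the table left of the stops, loose, 62 x 91 x 64 mm. Bystander. Origin: centre of the underside.
- chisel: Chisel with a wooden handle lying along the table's right edge, loose, 241 mm long, 26 mm high. Bystander. Origin: centre of the underside.

How it is judged:
On the way, in this order (a step that is already met when the one before it is completed fails the run):
1. the bench dog is lifted clear of the table, upright (height (world z) of bench_dog above 0.05 m and angle between bench_dog's own z axis and vertical below 0.3 rad), for 0.2 s.
2. its shank has entered the hole of the empty stop by 10 mm or more (z of bench_dog in the frame of stop_a below 0.05 m and horizontal distance between bench_dog and stop_a below 0.01 m and angle between bench_dog's own z axis and vertical below 0.15 rad), for 0.1 s.
At the end, for the whole second after the job is handed in: The loose bench dog stands upright (within 0.08 rad) in the empty stop's hole (within 10 mm of the stop's origin seen from above), pressed home so that its foot is at least 38 mm deep (22 mm or less above the table), and is at rest (z of bench_dog in the frame of stop_a below 0.022 m and horizontal distance between bench_dog and stop_a below 0.01 m and angle between bench_dog's own z axis and vertical below 0.08 rad and linear speed of bench_dog below 0.01 m/s); the robot touches nothing.
It fails at once if the dog is pressed on the stop with more than 40 N (contact force between bench_dog and stop_a above 40 N).
It fails at once if the fingers press on the empty stop with more than 40 N (contact force between the fingers and stop_a above 40 N).
It fails at once if the tape measure is moved more than 30 mm (distance of tape_measure from where it was at the start of the episode above 0.03 m).
It fails at once if the chisel is moved more than 30 mm (distance of chisel from where it was at the start of the episode above 0.03 m).
It also fails if it takes over 72 s, if anything falls off the work surface, if the arm or the gripper's body presses on something with over 40 N, if the wrist force passes 120 N, or if a joint passes its speed limit or range.

## Working session

There is one attempt and no reset: what is moved stays moved. The work goes in short steps, Python scripts to look and compute and a tool call to move; the robot and the scene stay as the last step left them, time stands still between calls to the robot, and variables do not carry over. Pictures are saved under pics/ and viewed, at most 10 in all, crops included, and the job is handed in when it is done.

Besides the shell and the picture viewer there is one more tool, called after "Call:" as a command line: name --argument value ..., lists and objects as JSON in quotes. drive_tool: Moves the arm, as the interface text tells. Shifts and turns lie within -1 to 1; 1 stands for 25 mm of shift or 90 degrees of turn. Its arguments: {"type":"object","properties":{"motion":{"type":"array"},"jaw":{"type":"number"}},"required":["motion"]}

```bash
mkdir -p pics; cat > h.py <<'E'
import numpy as np, cv2
from bench import r
def ray(p,row,col,fish=False):
    R=np.array(p["R"]);t=np.array(p["t"]);x=(col-p["cx"])/p["fx"];y=(row-p["cy"])/p["fy"]
    if fish:
        th=np.hypot(x,y);s=np.sinc(th/np.pi);d=np.array([x*s,y*s,np.cos(th)])
    else: d=np.array([x,y,1.])
    d=R.T@d; return -R.T@t,d/np.linalg.norm(d)
def atz(p,row,col,z,fish=False):
    o,d=ray(p,row,col,fish); return o+d*(z-o[2])/d[2]
def save(p,n): cv2.imwrite(f"pics/{n}.png",p["frame"][:,:,::-1])
def tri(rs):
    A=sum(np.eye(3)-np.outer(d,d) for o,d in rs);b=sum((np.eye(3)-np.outer(d,d))@o for o,d in rs)
    return np.linalg.solve(A,b)
E
python3 - <<'E'
from h import *
ims=[]
for n in("scene","side"):
    p=r.capture(n);ims.append(p["frame"])
    print(n,np.round(-np.array(p["R"]).T@p["t"],3))
    for k in("bench_dog","stop_a","tape_measure","chisel"):
        for d in r.trace(k,p)[:3]:
            ys,xs=np.nonzero(d["mask"]); print(k,round(d["confidence"],2),np.round(d["at"]),(xs.min(),xs.max(),ys.min(),ys.max()),np.round(atz(p,*d["at"],0.03),3))
    save(p,n)
s=r.state();print(s["time_s"],s["tcp_pos"],s["orientation"],s["ft_force"])
E
```

```text
scene [0.165 0.314 0.745]
bench_dog 0.64 [270. 350.] (np.int64(342), np.int64(358), np.int64(261), np.int64(289)) [ 0.481 -0.071  0.03 ]
stop_a 0.97 [296. 261.] (np.int64(226), np.int64(301), np.int64(261), np.int64(331)) [0.553 0.077 0.03 ]
stop_a 0.6 [214. 322.] (np.int64(287), np.int64(355), np.int64(180), np.int64(243)) [ 0.611 -0.131  0.03 ]
tape_measure 0.56 [348. 221.] (np.int64(206), np.int64(244), np.int64(323), np.int64(386)) [0.524 0.185 0.03 ]
side [0.326 0.68  0.473]
stop_a 0.88 [230. 290.] (np.int64(262), np.int64(319), np.int64(206), np.int64(251)) [ 0.619 -0.124  0.03 ]
stop_a 0.76 [286. 288.] (np.int64(249), np.int64(321), np.int64(252), np.int64(315)) [0.55 0.08 0.03]
tape_measure 0.97 [328. 283.] (np.int64(273), np.int64(297), np.int64(301), np.int64(362)) [0.519 0.188 0.03 ]
chisel 0.73 [211. 328.] (np.int64(272), np.int64(359), np.int64(202), np.int64(222)) [ 0.566 -0.243  0.03 ]
0.5 [ 0.17078911 -0.60121426  0.23355568] [-3.11153337e+00 -4.33310170e-01 -2.48532506e-05] [ 0.21201265 -0.07032771 -0.41469349]
```

View pics/scene.png

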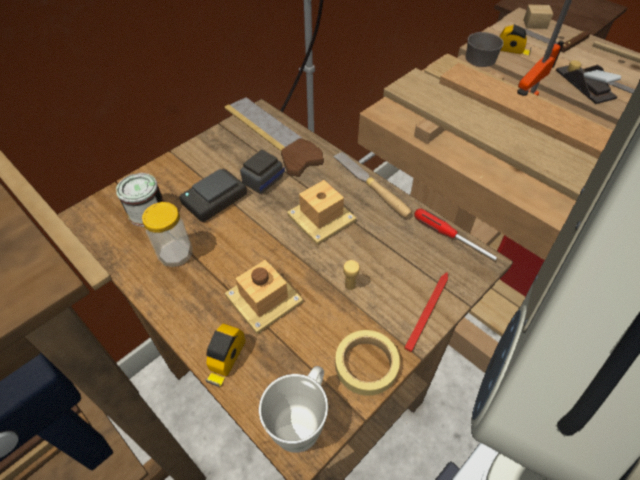

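View pics/side.png

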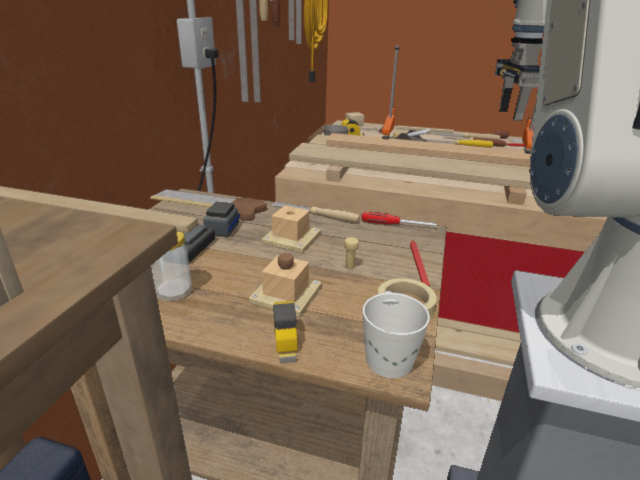

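The scene view shows the empty hole at about (322,195) and the loose dog at (351,270). The side view shows the hole at (290,211) and the dog's head at (351,245). The dark dog sits in the left stop. I'll bring the wrist camera over.

Call:
drive_tool --motion '[[[1,-0.88,0,0],[1,-0.88,0,0],[1,-0.88,0,0],[1,-0.88,0,0],[1,-0.88,0,0],[1,-0.88,0,0],[1,-0.88,0,0],[1,-0.88,0,0]]]' --jaw 1

```text
time_s: 1.3
tcp_pos: [0.3157, -0.3761, 0.2338]
orientation: [3.111, 0.433, 0.0]
ft_force: [0.4, 0.6, 0.4]
gripper_width: 0.0919
gripper_force: 0.0
```

Call:
drive_tool --motion '[[[1,-0.88,0,0],[1,-0.88,0,0],[1,-0.88,0,0],[1,-0.88,0,0],[1,-0.88,0,0],[1,-0.88,0,0],[1,-0.88,0,0],[0,0,0,0]]]'

```text
time_s: 2.1
tcp_pos: [0.4429, -0.1789, 0.2338]
orientation: [-3.111, -0.438, -0.002]
ft_force: [-0.7, -1.1, -0.1]
gripper_width: 0.0915
gripper_force: 0.0
```

```bash
python3 - <<'E'
from h import *
p=r.capture("wrist");save(p,"w1")
print(np.round(-np.array(p["R"]).T@p["t"],3))
for k in("bench_dog","stop_a"):
    for d in r.trace(k,p)[:3]:
        ys,xs=np.nonzero(d["mask"]); print(k,round(d["confidence"],2),np.round(d["at"]),(xs.min(),xs.max(),ys.min(),ys.max()),np.round(atz(p,*d["at"],0.03,True),3))
s=r.state();print(s["time_s"],s["tcp_pos"],s["orientation"],s["ft_force"],p["fx"],p["cx"],p["cy"])
E
```

```text
[ 0.515 -0.157  0.385]
bench_dog 0.66 [155. 214.] (np.int64(199), np.int64(237), np.int64(142), np.int64(172)) [ 0.469 -0.053  0.03 ]
bench_dog 0.5 [73. 50.] (np.int64(24), np.int64(84), np.int64(50), np.int64(97)) [0.519 0.179 0.03 ]
stop_a 0.65 [ 37. 342.] (np.int64(278), np.int64(404), np.int64(0), np.int64(93)) [ 0.611 -0.143  0.03 ]
stop_a 0.6 [ 53. 140.] (np.int64(87), np.int64(197), np.int64(3), np.int64(105)) [0.555 0.056 0.03 ]
2.25 [ 0.44107988 -0.18152177  0.23357147] [ 3.11116204e+00  4.34589324e-01 -5.29491591e-04] [ 0.31002958 -0.17446684 -0.92653791] 371.64829954431775 328.85585673327034 236.8799848626252
```

View pics/w1.png

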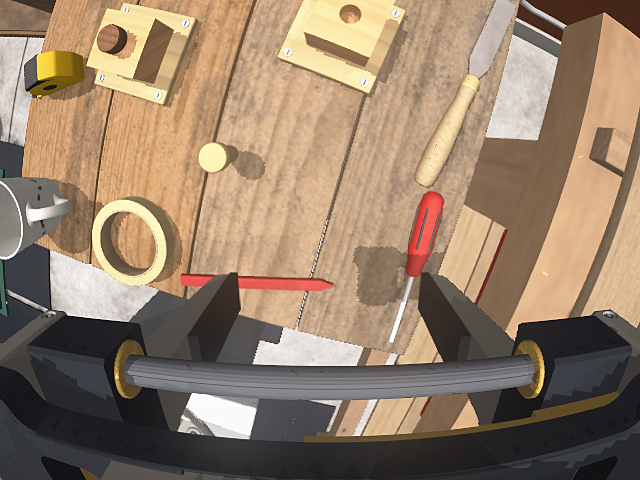

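Seen from the wrist, the dog's head is at (213,157) and the hole of the empty stop at (350,14). I'll take a second wrist place to triangulate both.

Call:
drive_tool --motion '[[[0.65,-0.65,0,0],[0.65,-0.65,0,0],[0.65,-0.65,0,0],[0.65,-0.65,0,0],[0,0,0,0],[0,0,0,0],[0,0,0,0],[0,0,0,0]]]'

```text
time_s: 3.05
tcp_pos: [0.4856, -0.102, 0.2336]
orientation: [3.112, 0.431, -0.0]
ft_force: [-0.4, 0.3, -0.2]
gripper_width: 0.0918
gripper_force: 0.0
```

```bash
python3 - <<'E'
from h import *
p=r.capture("wrist");save(p,"w2")
import json
json.dump({k:np.array(p[k]).tolist() for k in("R","t","fx","fy","cx","cy")},open("w2.json","w"))
print(np.round(-np.array(p["R"]).T@p["t"],3))
for k in("bench_dog","stop_a"):
    for d in r.trace(k,p)[:3]:
        ys,xs=np.nonzero(d["mask"]); print(k,round(d["confidence"],2),np.round(d["at"]),(xs.min(),xs.max(),ys.min(),ys.max()),np.round(atz(p,*d["at"],0.06,True),3))
s=r.state();print(s["time_s"],s["tcp_pos"],s["orientation"],s["ft_force"])
E
```

```text
[ 0.558 -0.081  0.385]
bench_dog 0.88 [221. 282.] (np.int64(268), np.int64(297), np.int64(203), np.int64(239)) [ 0.473 -0.061  0.06 ]
stop_a 0.77 [ 90. 399.] (np.int64(339), np.int64(463), np.int64(30), np.int64(154)) [ 0.614 -0.128  0.06 ]
stop_a 0.7 [101. 192.] (np.int64(137), np.int64(251), np.int64(45), np.int64(158)) [0.558 0.047 0.06 ]
3.2 [ 0.48585247 -0.10157592  0.23361476] [ 3.11163346e+00  4.32122331e-01 -5.63896577e-05] [ 0.11158393 -0.2828589   0.00320982]
```

View pics/w2.png

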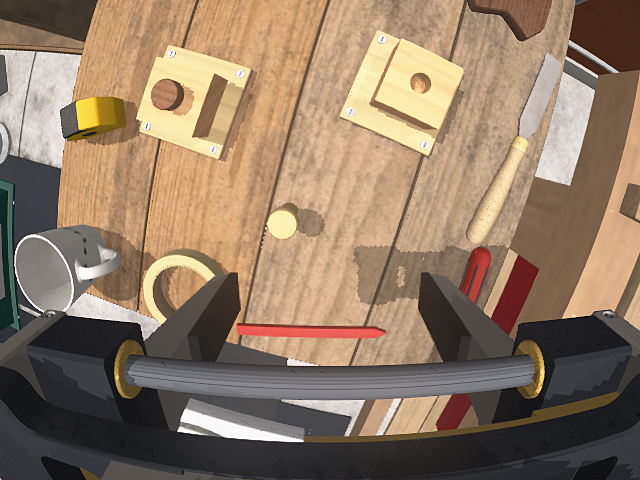

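The dog's head top is at (284,221) and the empty hole at (421,83). I'll refine both and triangulate.

```bash
python3 - <<'E'
from h import *
p=r.capture("wrist"); q=dict(p); C1=np.array([.515,-.157,.385]); q["t"]=-np.array(p["R"])@C1
f=cv2.imread("pics/w2.png")
def ell(im,cy,cx,w,dark):
    g=cv2.cvtColor(im[cy-w:cy+w,cx-w:cx+w],cv2.COLOR_BGR2GRAY)
    T,m=cv2.threshold(g,0,255,(cv2.THRESH_BINARY_INV if dark else cv2.THRESH_BINARY)+cv2.THRESH_OTSU)
    c=max(cv2.findContours(m,cv2.RETR_EXTERNAL,cv2.CHAIN_APPROX_NONE)[0],key=cv2.contourArea)
    e=cv2.fitEllipse(cv2.convexHull(c)); return e[0][1]+cy-w,e[0][0]+cx-w,e[1]
h=ell(f,83,421,16,True); d=ell(f,221,284,20,False)
f1=cv2.imread("pics/w1.png"); h1=(14,350)
d1=ell(f1,157,213,19,False); print(h,d,d1)
rs=[ray(p,h[0],h[1],True),ray(q,*h1,True)]
rd=[ray(p,d[0],d[1],True),ray(q,d1[0],d1[1],True)]
sc=r.capture("scene"); si=r.capture("side")
print("hole wrist",tri(rs),"dog wrist",tri(rd))
print("hole all",tri(rs+[ray(sc,195.5,322),ray(si,211,290)]),"dog all",tri(rd+[ray(sc,265,351),ray(si,240,351)]))
print("hole z.06",atz(p,h[0],h[1],.06,True),atz(sc,195.5,322,.06),"dog z.062",atz(p,d[0],d[1],.062,True))
big=np.hstack([cv2.resize(f[30:160,335:465],(390,390),interpolation=2),cv2.resize(f[190:255,250:315],(390,390),interpolation=2)])
cv2.imwrite("pics/c.png",big)
# block-top corners would give stop yaw
Rm=np.array(p["R"]);print(np.round(Rm,3))
E
```

```text
(82.75448226928711, 420.0962953567505, (20.119882583618164, 21.308387756347656)) (226.23938941955566, 282.0398540496826, (30.783374786376953, 33.50593185424805)) (157.0646095275879, 211.70587158203125, (27.263519287109375, 29.023115158081055))
hole wrist [ 0.6274812  -0.14466439  0.05559017] dog wrist [ 0.47065214 -0.06233165  0.06750464]
hole all [ 0.62504259 -0.14414751  0.06381227] dog all [ 0.47026026 -0.06162004  0.06380927]
hole z.06 [ 0.62675586 -0.14392138  0.06      ] [ 0.6255803  -0.14619183  0.06      ] dog z.062 [ 0.46870157 -0.06178151  0.062     ]
[[ 0.272 -0.962 -0.   ]
 [-0.926 -0.262  0.271]
 [-0.261 -0.074 -0.963]]
```

View pics/c.png

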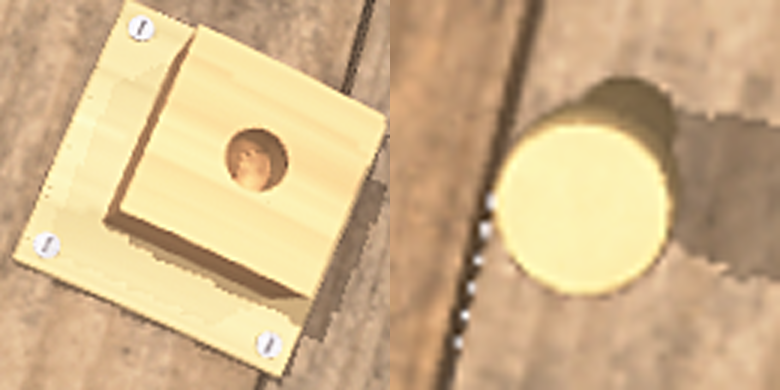

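Call:
drive_tool --motion '[[[-0.16,-0.9,0,0],[0,-0.8,0,0],[0,0,0.8,0],[0,0,0.8,0],[0,0,0.8,0],[0,0,0.8,0],[0,0,0,0],[0,0,0,0]]]' --jaw 0.1

```text
time_s: 4.15
tcp_pos: [0.4706, -0.0612, 0.1538]
orientation: [-3.111, -0.433, 0.001]
ft_force: [0.1, 0.1, -0.4]
gripper_width: 0.0505
gripper_force: 0.0
```

```bash
python3 - <<'E'
from h import *
p=r.capture("wrist");save(p,"w3")
for d in r.trace("bench_dog",p)[:2]:
    ys,xs=np.nonzero(d["mask"]); print(round(d["confidence"],2),np.round(d["at"]),(xs.min(),xs.max(),ys.min(),ys.max()),np.round(atz(p,*d["at"],0.062,True),4))
s=r.state();print(s["time_s"],s["tcp_pos"],s["gripper_width"],np.round(s["ft_force"],2))
E
```

```text
0.85 [239. 328.] (np.int64(311), np.int64(350), np.int64(215), np.int64(265)) [ 0.4755 -0.0588  0.062 ]
4.25 [ 0.47133696 -0.0613269   0.1545715 ] 0.05098281135788518 [ 0.48 -0.25  0.64]
```

View pics/w3.png

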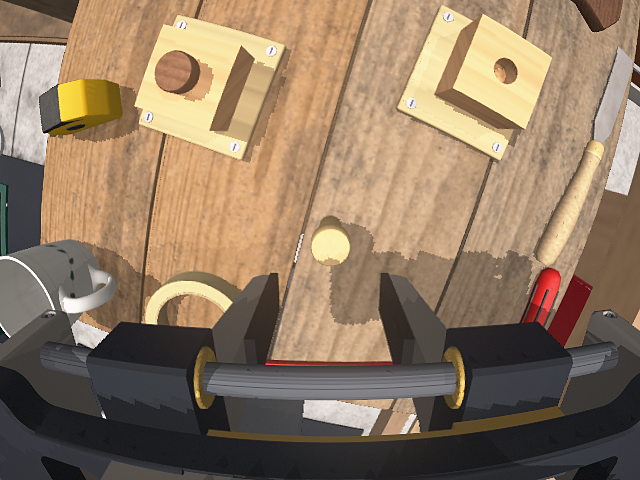

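The head is centred at (330,246), between the fingers. I'll descend and grip high on it.

Call:
drive_tool --motion '[[[0,0,0.8,0],[0,0,0.8,0],[0,0,0.8,0],[0,0,0.6,0],[0,0,0.4,0],[0,0,0.2,0],[0,0,0,0],[0,0,0,0]]]'

```text
time_s: 5.05
tcp_pos: [0.4712, -0.0613, 0.0642]
orientation: [3.111, 0.433, 0.002]
ft_force: [1.0, -0.6, 0.3]
gripper_width: 0.0507
gripper_force: 0.0
```

Call:
drive_tool --motion '[[[0,0,0,0],[0,0,0,0],[0,0,0,0],[0,0,0,0],[0,0,0,0],[0,0,0,0],[0,0,0,0],[0,0,0,0]]]' --jaw -1

```text
time_s: 5.85
tcp_pos: [0.4709, -0.0612, 0.0638]
orientation: [3.111, 0.433, 0.001]
ft_force: [0.2, 0.6, 5.4]
gripper_width: 0.0258
gripper_force: 30.0
```

Call:
drive_tool --motion '[[[0,0,-0.4,0],[0,0,-0.8,0],[0,0,-0.8,0],[0,0,-0.8,0],[0,0,-0.8,0],[0,0,0,0],[0,0,0,0],[0,0,0,0]]]'

```text
time_s: 6.65
tcp_pos: [0.4698, -0.0611, 0.1526]
orientation: [-3.111, -0.433, 0.002]
ft_force: [-0.2, -0.2, -1.2]
gripper_width: 0.0257
gripper_force: 30.0
```

```bash
python3 - <<'E'
from h import *
p=r.capture("wrist");a=r.capture("side")
for n,q in(("w",p),("s",a)):
  for d in r.trace("bench_dog",q)[:2]:
    ys,xs=np.nonzero(d["mask"]); print(n,round(d["confidence"],2),np.round(d["at"]),(xs.min(),xs.max(),ys.min(),ys.max()))
f=np.hstack([cv2.resize(p["frame"][180:360,240:420],(400,400)),cv2.resize(a["frame"][150:270,300:420],(400,400))])
cv2.imwrite("pics/g.png",f[:,:,::-1])
s=r.state();print(s["time_s"],s["tcp_pos"],s["gripper_width"],np.round(s["ft_force"],2),np.round(s["torque"],2))
E
```

```text
s 0.74 [221. 352.] (np.int64(348), np.int64(358), np.int64(202), np.int64(230))
s 0.3 [211. 327.] (np.int64(275), np.int64(349), np.int64(203), np.int64(221))
6.85 [ 0.47016861 -0.06114025  0.15280135] 0.02575203926569366 [-0.   -0.52 -0.84] [-0.03 -0.03 -0.04]
```

View pics/g.png

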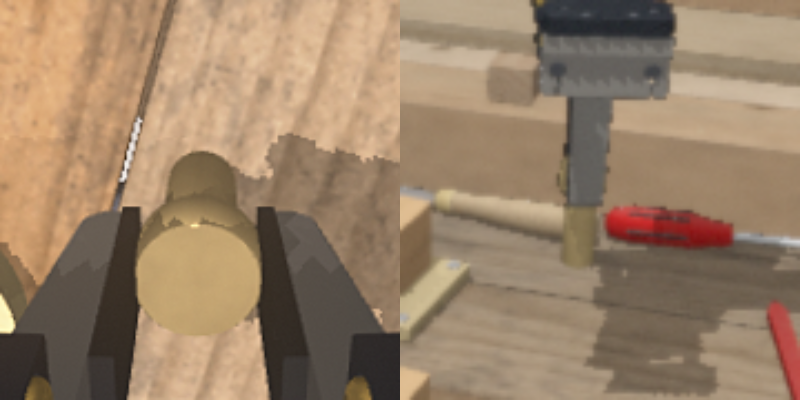

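The dog hangs upright in the grip, with its head at wrist pixel (329,305). I'll compute its offset from the TCP and the shift to the hole.

```bash
python3 - <<'E'
from h import *
p=r.capture("wrist");s=r.state();T=np.array(s["tcp_pos"])
R=cv2.Rodrigues(np.array(s["orientation"]))[0]
d=atz(p,305,329,T[2]-.0005,True);print("dog-TCP in tool",1e3*R.T@(d-T))
for y in(35,): pass
print("cam in tool",1e3*R.T@(-np.array(p["R"]).T@p["t"]-T))
H=np.array([.6265,-.1445,T[2]]);print("to hole (units)",R.T@(H-T)/.025, "from dog",R.T@(H-d)/.025)
E
```

```text
dog-TCP in tool [ 0.35182292 -0.74624239  0.49998166]
cam in tool [  75.20240962   -0.78014675 -151.44694905]
to hole (units) [ 5.10065704  4.91389391 -0.00847856] from dog [ 5.08658413  4.94374361 -0.02847782]
```

Call:
drive_tool --motion '[[[0.5,0.8,0,0],[0.5,0.8,0,0],[0.5,0.8,0,0],[0.5,0.8,0,0],[0.5,0.8,0,0],[0.5,0.9,0,0],[0,0,0,0],[0,0,0,0]]]'

```text
time_s: 7.7
tcp_pos: [0.5758, -0.1586, 0.1528]
orientation: [-3.111, -0.432, 0.002]
ft_force: [-0.5, -0.2, -2.2]
gripper_width: 0.0255
gripper_force: 30.0
```

```bash
python3 - <<'E'
from h import *
p=r.capture("wrist");s=r.state();T=np.array(s["tcp_pos"]);R=cv2.Rodrigues(np.array(s["orientation"]))[0]
Rc=np.array(p["R"]);X=Rc@np.array([.6265,-.1445,.06])+p["t"]
th=np.arctan2(np.hypot(X[0],X[1]),X[2]);u=X[:2]/np.hypot(*X[:2])*th;col=p["cx"]+p["fx"]*u[0];row=p["cy"]+p["fy"]*u[1]
print(row,col,T)
y,x=int(row),int(col);w=40
g=cv2.resize(p["frame"][y-w:y+w,x-w:x+w],(640,640),interpolation=2)[20:620]
cv2.imwrite("pics/hole.png",g[:,:,::-1]);print(y-w,x-w)
E
```

```text
169.21906738413267 330.52862749323765 [ 0.57541869 -0.15818995  0.1529237 ]
129 290
```

View pics/hole.png

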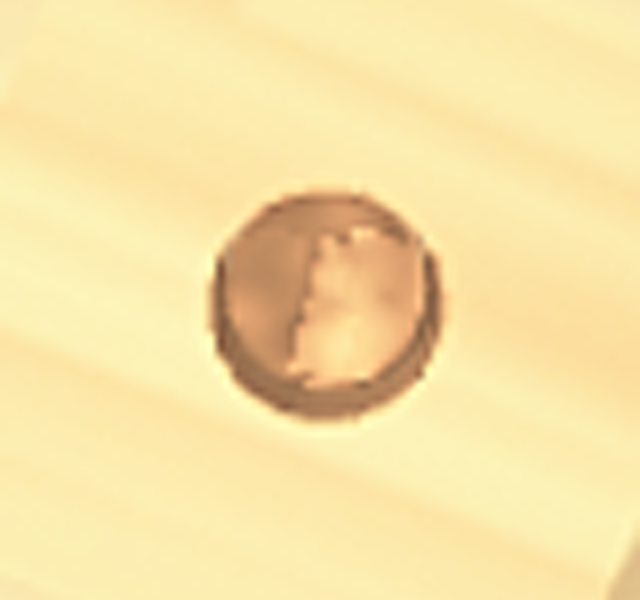

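The hole is centred at (331,169), within half a pixel of the prediction. I'll go above it and start down.

Call:
drive_tool --motion '[[[0.6,0.05,0,0],[0.6,0,0,0],[0.6,0,0,0],[0.29,0,0,0],[0,0,0.4,0],[0,0,0.4,0],[0,0,0.2,0],[0,0,0,0]]]'

```text
time_s: 8.55
tcp_pos: [0.6255, -0.1454, 0.127]
orientation: [-3.111, -0.433, 0.004]
ft_force: [-0.4, 0.0, -2.0]
gripper_width: 0.0254
gripper_force: 30.0
```

Call:
drive_tool --motion '[[[0,0,0.04,0],[0,0,0.04,0],[0,0,0.04,0],[0,0,0.04,0],[0,0,0.04,0],[0,0,0.04,0],[0,0,0,0],[0,0,0,0]]]'

```text
time_s: 9.35
tcp_pos: [0.6269, -0.1454, 0.1226]
orientation: [-3.111, -0.433, 0.0]
ft_force: [-0.6, 1.0, -1.7]
gripper_width: 0.0254
gripper_force: 30.0
```

Call:
drive_tool --motion '[[[0,0,0.04,0],[0,0,0.04,0],[0,0,0.04,0],[0,0,0,0],[0,0,0,0],[0,0,0,0],[0,0,0,0],[0,0,0,0]]]'

```text
time_s: 10.15
tcp_pos: [0.6268, -0.1454, 0.1195]
orientation: [-3.111, -0.433, 0.0]
ft_force: [-0.8, 1.6, -0.1]
gripper_width: 0.0258
gripper_force: 30.0
```

Call:
drive_tool --motion '[[[0,0,0.06,0],[0,0,0.06,0],[0,0,0.06,0],[0,0,0,0],[0,0,0,0],[0,0,0,0],[0,0,0,0],[0,0,0,0]]]'

```text
time_s: 10.95
tcp_pos: [0.6267, -0.1454, 0.1149]
orientation: [-3.111, -0.433, 0.001]
ft_force: [-0.3, 1.8, -2.5]
gripper_width: 0.0257
gripper_force: 30.0
```

Call:
drive_tool --motion '[[[0,-0.01,0.06,0],[0,0,0.06,0],[0,0,0.06,0],[0,0,0.06,0],[0,0,0.06,0],[0,0,0,0],[0,0,0,0],[0,0,0,0]]]'

```text
time_s: 11.75
tcp_pos: [0.6267, -0.1452, 0.1074]
orientation: [-3.111, -0.433, 0.001]
ft_force: [0.3, 1.7, -2.8]
gripper_width: 0.0257
gripper_force: 30.0
```

Call:
drive_tool --motion '[[[0,0,0.06,0],[0,0,0.06,0],[0,0,0.06,0],[0,0,0.06,0],[0,0,0,0],[0,0,0,0],[0,0,0,0],[0,0,0,0]]]'

```text
time_s: 12.55
tcp_pos: [0.6274, -0.1453, 0.1024]
orientation: [3.111, 0.433, 0.002]
ft_force: [-1.5, 2.2, 5.6]
gripper_width: 0.0256
gripper_force: 30.0
```

Call:
drive_tool --motion '[[[0,0,0.06,0],[0,0,0.06,0],[0,0,0.06,0],[0,0,0.06,0],[0,0,0.06,0],[0,0,0,0],[0,0,0,0],[0,0,0,0]]]'

```text
time_s: 13.35
tcp_pos: [0.6274, -0.1452, 0.095]
orientation: [3.111, 0.433, 0.002]
ft_force: [-0.7, 3.2, 6.6]
gripper_width: 0.0254
gripper_force: 30.0
```

Call:
drive_tool --motion '[[[0,0,0.06,0],[0,0,0.06,0],[0,0,0.06,0],[0,0,0.06,0],[0,0,0,0],[0,0,0,0],[0,0,0,0],[0,0,0,0]]]'

```text
time_s: 14.15
tcp_pos: [0.6274, -0.1452, 0.089]
orientation: [3.111, 0.433, 0.002]
ft_force: [-1.1, 3.1, 6.6]
gripper_width: 0.0258
gripper_force: 30.0
```

Call:
drive_tool --motion '[[[0,0,0.04,0],[0,0,0.04,0],[0,0,0.04,0],[0,0,0.04,0],[0,0,0,0],[0,0,0,0],[0,0,0,0],[0,0,0,0]]]'

```text
time_s: 14.95
tcp_pos: [0.6274, -0.1452, 0.0851]
orientation: [3.111, 0.433, 0.002]
ft_force: [-1.2, 2.9, 6.2]
gripper_width: 0.0254
gripper_force: 30.0
```

Call:
drive_tool --motion '[[[0,0,0.02,0],[0,0,0.02,0],[0,0,0,0],[0,0,0,0],[0,0,0,0],[0,0,0,0],[0,0,0,0],[0,0,0,0]]]'

```text
time_s: 15.75
tcp_pos: [0.6275, -0.1452, 0.0842]
orientation: [3.111, 0.433, 0.002]
ft_force: [-0.8, 2.9, 8.0]
gripper_width: 0.0254
gripper_force: 30.0
```

Call:
drive_tool --motion '[[[0,0,0.02,0],[0,0,0.02,0],[0,0,0,0],[0,0,0,0],[0,0,0,0],[0,0,0,0],[0,0,0,0],[0,0,0,0]]]'

```text
time_s: 16.55
tcp_pos: [0.6275, -0.1452, 0.0832]
orientation: [3.111, 0.433, 0.002]
ft_force: [-0.7, 3.3, 8.5]
gripper_width: 0.0256
gripper_force: 30.0
```

Call:
drive_tool --motion '[[[0,0,0.02,0],[0,0,0.01,0],[0,0,0,0],[0,0,0,0],[0,0,0,0],[0,0,0,0],[0,0,0,0],[0,0,0,0]]]'

```text
time_s: 17.35
tcp_pos: [0.6275, -0.1452, 0.0824]
orientation: [3.111, 0.433, 0.002]
ft_force: [-1.3, 2.6, 7.2]
gripper_width: 0.0255
gripper_force: 30.0
```

Call:
drive_tool --motion '[[[0,0,0.015,0],[0,0,0,0],[0,0,0.015,0],[0,0,0,0],[0,0,0,0],[0,0,0,0],[0,0,0,0],[0,0,0,0]]]'

```text
time_s: 18.15
tcp_pos: [0.6275, -0.1452, 0.0817]
orientation: [3.111, 0.433, 0.002]
ft_force: [-1.5, 3.3, 8.7]
gripper_width: 0.0254
gripper_force: 30.0
```

Call:
drive_tool --motion '[[[0,0,0.015,0],[0,0,0,0],[0,0,0.015,0],[0,0,0,0],[0,0,0,0],[0,0,0,0],[0,0,0,0],[0,0,0,0]]]'

```text
time_s: 18.95
tcp_pos: [0.6277, -0.1452, 0.0813]
orientation: [3.111, 0.433, 0.003]
ft_force: [-2.1, 3.3, 10.2]
gripper_width: 0.0252
gripper_force: 30.0
```

Force is rising. I'll release, rise, close the fingers and test from above by pressing on the top.

Call:
drive_tool --motion '[[[0,0,0,0],[0,0,0,0],[0,0,0,0],[0,0,0,0],[0,0,0,0],[0,0,0,0],[0,0,0,0],[0,0,0,0]]]' --jaw 0

```text
time_s: 19.75
tcp_pos: [0.6268, -0.1452, 0.0798]
orientation: [-3.112, -0.433, 0.0]
ft_force: [0.3, 0.4, 0.9]
gripper_width: 0.0461
gripper_force: 0.0
```

Call:
drive_tool --motion '[[[0,0,-0.2,0],[0,0,-0.4,0],[0,0,-0.5,0],[0,0,-0.5,0],[0,0,0,0],[0,0,0,0],[0,0,0,0],[0,0,0,0]]]'

```text
time_s: 20.55
tcp_pos: [0.6264, -0.1452, 0.1193]
orientation: [-3.111, -0.433, 0.001]
ft_force: [1.1, -0.2, -0.3]
gripper_width: 0.0456
gripper_force: 0.0
```

Call:
drive_tool --motion '[[[0,0,0,0],[0,0,0,0],[0,0,0,0],[0,0,0,0],[0,0,0,0],[0,0,0,0],[0,0,0,0],[0,0,0,0]]]' --jaw -1

```text
time_s: 21.35
tcp_pos: [0.6268, -0.1453, 0.1199]
orientation: [3.112, 0.433, 0.0]
ft_force: [-0.7, -0.0, -0.4]
gripper_width: 0.0003
gripper_force: 0.0
```

```bash
python3 - <<'E'
from h import *
p=r.capture("wrist");a=r.capture("side")
f=np.hstack([cv2.resize(p["frame"][180:360,240:420],(400,400)),cv2.resize(a["frame"][160:260,240:340],(400,400))])
cv2.imwrite("pics/end.png",f[:,:,::-1])
s=r.state();print(s["tcp_pos"],s["gripper_width"],np.round(s["ft_force"],1))
E
```

```text
[ 0.62679393 -0.14522424  0.11984346] 0.00024028541647747463 [-0.2 -0.2 -0.4]
```

View pics/end.png

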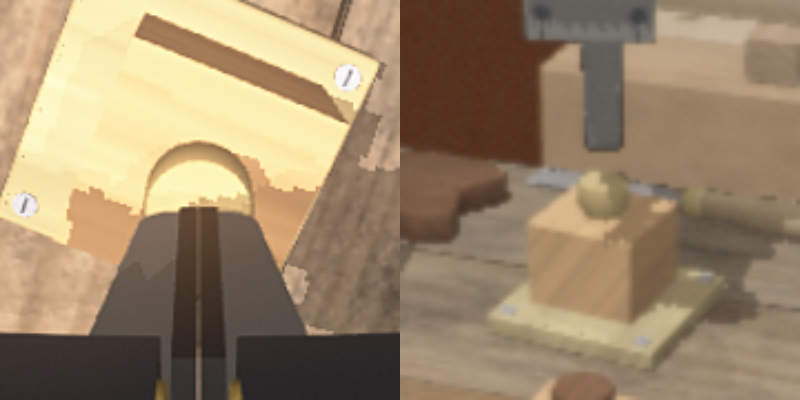

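The side view shows the head sitting on, or very near, the block, so I'll check it with light pressure from above.

Call:
drive_tool --motion '[[[0,0,0.2,0],[0,0,0.2,0],[0,0,0.1,0],[0,0,0.06,0],[0,0,0.04,0],[0,0,0.04,0],[0,0,0,0],[0,0,0,0]]]'

```text
time_s: 22.25
tcp_pos: [0.6269, -0.1453, 0.104]
orientation: [3.112, 0.433, 0.0]
ft_force: [0.4, -0.0, 0.4]
gripper_width: 0.0003
gripper_force: 0.0
```

Call:
drive_tool --motion '[[[0,0,0.02,0],[0,0,0.02,0],[0,0,0.02,0],[0,0,0.02,0],[0,0,0,0],[0,0,0,0],[0,0,0,0],[0,0,0,0]]]'

```text
time_s: 23.05
tcp_pos: [0.6268, -0.1453, 0.1019]
orientation: [3.112, 0.433, 0.0]
ft_force: [-0.4, -0.2, -0.5]
gripper_width: 0.0004
gripper_force: 0.0
```

Call:
drive_tool --motion '[[[0,0,0.02,0],[0,0,0,0],[0,0,0.02,0],[0,0,0,0],[0,0,0.02,0],[0,0,0,0],[0,0,0,0],[0,0,0,0]]]'

```text
time_s: 23.85
tcp_pos: [0.6268, -0.1452, 0.1003]
orientation: [-3.112, -0.433, 0.0]
ft_force: [-0.7, 0.0, -0.0]
gripper_width: 0.0005
gripper_force: 0.0
```

Call:
drive_tool --motion '[[[0,0,0.02,0],[0,0,0,0],[0,0,0.02,0],[0,0,0,0],[0,0,0,0],[0,0,0,0],[0,0,0,0],[0,0,0,0]]]'

```text
time_s: 24.65
tcp_pos: [0.6268, -0.1452, 0.0994]
orientation: [3.112, 0.433, 0.0]
ft_force: [0.9, 0.3, 0.9]
gripper_width: 0.0003
gripper_force: 0.0
```

Call:
drive_tool --motion '[[[0,0,0.02,0],[0,0,0,0],[0,0,0.02,0],[0,0,0,0],[0,0,0,0],[0,0,0,0],[0,0,0,0],[0,0,0,0]]]'

```text
time_s: 25.45
tcp_pos: [0.6272, -0.1454, 0.099]
orientation: [3.111, 0.433, 0.001]
ft_force: [-1.2, 0.2, 5.5]
gripper_width: 0.0007
gripper_force: 3.0
```

Call:
drive_tool --motion '[[[0,0,0.02,0],[0,0,0,0],[0,0,0.02,0],[0,0,0,0],[0,0,0,0],[0,0,0,0],[0,0,0,0],[0,0,0,0]]]'

```text
time_s: 26.25
tcp_pos: [0.6275, -0.1455, 0.0988]
orientation: [3.111, 0.433, 0.002]
ft_force: [-2.0, 0.5, 11.6]
gripper_width: 0.0004
gripper_force: 5.9
```

At 11.6 N the dog hardly yields, and that is more than the cork needs, so it is home. I'll back off.

Call:
drive_tool --motion '[[[0,0,-0.2,0],[0,0,-0.5,0],[0,0,-0.8,0],[0,0,-0.8,0],[0,0,0,0],[0,0,0,0],[0,0,0,0],[0,0,0,0]]]'

```text
time_s: 27.05
tcp_pos: [0.6262, -0.1451, 0.1538]
orientation: [-3.111, -0.433, 0.003]
ft_force: [0.8, 0.3, -0.7]
gripper_width: 0.0004
gripper_force: 0.0
```

```bash
python3 - <<'E'
from h import *
s=r.state();print(s["tcp_pos"],np.round(s["ft_force"],1));print(r.hand_in())
E
```

```text
[ 0.62616273 -0.14508827  0.15376165] [ 0.8  0.3 -0.7]
the job is handed in; nothing more can be done
None
```

The bench dog is pressed fully home in the empty stop (it held against an 11.6 N push from above), the tape measure and chisel were never touched, and I handed the job in at about 27 s; the hand-in returned no verdict.

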